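# Zero the peak pointer and load the next tube

### The job

Turn the reset knob on the sloped tester dial anticlockwise until its pointer is fully home against the zero stop pin. Then take the copper tube with the square end flanges and set it down gently, not dropped, in the two V rests of the raised cradle, with one flange outside each rest, and let go. Leave the pointer at zero and do not disturb the other things on the bench.

Things in the scene. Friction and masses are not known exactly. Their poses are not given: they have to be found in the camera images.
- tester: Grey desk-shaped housing, fixed, 170 mm wide, 160 mm deep; its face slopes 30 degrees, from 35 mm high at the front edge (low, towards the robot) to 127 mm at the back edge. Origin: middle of its underside; x from front to back, y left seen from its front, z up.
- dial: Round white dial, 124 mm across, on the tester's sloped face. Origin: its centre on the face, 81 mm above the table. z: out of the face, square to it, 30 degrees from vertical, leaning to the tester's front; x: up the slope; y: level, left seen from the front. A steel zero pin (7 mm thick, 10 mm tall) stands 47 mm from the centre, 57 degrees anticlockwise of x; scale marks run clockwise from zero.
- knob_grip (a point): Where to grip the knob: on its axis, 32 mm out from the face. The knob is a black bar 40 mm long (this point's x), 14 mm wide (y), reaching from 12 to 46 mm off the face, on a round boss 38 mm across. z: its axis, out of the face. x: where the thin black pointer (under the bar, reaching 53 mm from the axis) and the white line on the bar's top point. These axes turn with the knob.
- reset_knob (a joint): Knob angle in rad: 0 is home at the zero stop (pointer 50 degrees anticlockwise of the dial's x, touching the pin), growing as the knob turns clockwise seen facing the dial, up to 2.0. Starts somewhere between 0.75 and 1.35. About 0.05 N m of friction, no spring: it stays where it is left. The stop is firm.
- tube: Copper tube lying loose on the table: 24 mm outside diameter, 140 mm long, with a square 36 x 36 x 10 mm flange at each end (so 120 mm of bare tube between the flanges), about 0.36 kg, both ends alike. Origin: middle of its underside as it lies on the flanges. x: along the tube; z: up at the start.
- tube_mid (a point): Middle of the tube on its axis, 18 mm above the table at the start. Axes as tube.
- cradle: Fixed stand: 110 x 75 x 8 mm aluminium base plate, two posts 80 mm apart along x, each with a 12 mm thick steel V rest (90 degree V open upward, mouth 37 mm wide, 48 mm over all; bottom of the V 68 mm, top 87 mm above the table). The 68 mm between the rests is clear. Origin: middle of its underside; x: from rest to rest, as the tube is to lie (either way round); z up.
- cradle_seat (a point): Where the tube's mid point (on its axis) is when it rests in both Vs: midway between the rests, 85 mm above the table. The tube has 14 mm of play either way along x before a flange meets a rest. Axes as cradle.
- jar: White closed jar, 60 mm across, 75 mm tall, standing; bystander. Origin under its centre.
- tape: Roll of pale tape lying flat, 90 mm across, 25 mm tall; bystander. Origin under its centre.
- wrench: Steel wrench lying on the table; bystander. x along it.
- sleeve: Short plain copper sleeve standing on end, 32 mm across, 50 mm tall; bystander. Origin under its centre.
- brush: Brush lying on the table; bystander. x along it.
- case: Clear plastic case with white lid, 84 x 124 x 58 mm; bystander. Origin under its centre.
Mind the look-alikes: they are no part of the job. There is more than one size of the tester; the job needs the larger. Leave any turquoise look-alike of the cradle alone.

How it is judged:
By the outcome, as a careful person would: the job done as asked, in the order asked, and still so for the second after the job is handed in, with the robot touching nothing.
It also fails if it takes over 58 s, if anything falls off the work surface, if the arm or the gripper's body presses on something with over 40 N, if the wrist force passes 120 N, or if a joint passes its speed limit or range.

### The arm

A 6-joint arm with a two-finger parallel gripper is mounted at the origin on the work surface. World frame = base frame: x ahead of the robot, y to its left, z up, the work surface at z = 0. Lengths are in m, angles in rad, forces in N, time in s.
With the tool pointing down it reaches from about 0.325 to 0.925 m from the base axis. Payload 3.1 kg.
Tool frame: the origin (TCP) lies at the very end of the fingers, on their centre line; the grasp point (between the pads) lies 19 mm behind it; z points along the fingers, y is the direction in which the jaws open and shut (so a half turn about z gives the same grasp; the last joint's range is limited). The gripper opens to 85 mm and grips with 20 to 120 N. Pads are 22 mm wide; open, the fingers measure 114 mm over their backs; the gripper's body (76 mm by 85 mm) begins 54 mm behind the grasp point. The pads swing forward as they close: fully open they stand 13 mm farther back than shut.
Start: joints at [-1.272, 0.217, 1.613, -0, 1.311, -0.112], TCP at [0.25, -0.573, 0.231] pointing down, gripper open.
Joint ranges: [-2.75, 2.75], [-0.78, 2.1], [0.31, 2.55], [-1.13, 4.27], [0.13, 2.63], [-2.58, 2.58]. Speed limits (rad/s): [2.79, 2.79, 3.14, 3.14, 3.14, 3.14].

### API

Orientations are given as a rotation vector (axis times angle).
In Python, from plant import sensors, viewer, r gives the robot as it stands.
- The arm moves only by the tool arm_command, never from a script. Its argument "moves" is a list of rows, each an object of numbers: "x", "y", "z": the shift along the tool's x, y, z in mm; "spin": the turn about the tool's z in degrees; "claw": the finger opening in mm, from 0 to 85.4. In form: [{"x": .., "y": .., "z": .., "spin": .., "claw": ..}, ...]. A call has 1 to 5 rows; each row is the pose to reach, as a shift and turn from the pose measured when the call began, along the tool's axes at that moment; what a row does not reach only later rows make up. A row lasts 1/10 s, in which the tool goes at most 50 mm and 8.59 degrees, less where a joint would pass 70% of its speed; a pose out of reach is approached as far as the arm can. A call with a gripper value outside its range is refused whole. The fingers move at their own pace and stop on an object; "newtons" is the grip in N (left out, the last holds). Time passes only in rows, so rows that repeat a pose let the fingers close. It gives the time, the measured TCP pose, the force and the opening at its end, in the units of the state.
- sensors.state(): the state, without advancing time (a new reading comes with each control period).
- viewer.camera(name): name is "scene" or "side" or "wrist"; returns the picture (480x640x3 uint8, red, green, blue); there is no depth.
- viewer.camera_model(name): a dict with "K" (3x3 intrinsics, pixels), "distortion" ([k1, k2, p1, p2, k3] as OpenCV has them; the pictures are not rectified), "R" (3x3) and "t" (3): a world point X has camera coordinates R X + t; the wrist camera has in their place "T_tool_cam" (4x4, takes a point from camera to tool coordinates, whose origin is the TCP and whose axes are the flange's). Camera axes: x right, y down, z forward; pixel columns grow to the right and rows downward; lengths in m; the calibration is good to about 2 mm. A picture is of the moment at which its call begins: read the wrist's pose just before it. camera_model takes no time and is no camera call.
- r.sign_off(): hands the job in, once; it reports no verdict.
The state is a dict: "time_s": time; "qpos": joint angles; "joint_vel": joint speeds; "effort": joint torques, N m; "position": TCP position; "tool_rot": TCP orientation; "force": force on the tool from outside, world axes, zero at the start; "ft_torque": the same for the moment, N m; "width": opening from 0.0 (shut) to 1.0 (fully open).
Only numpy, scipy, OpenCV 4.12 (cv2) and the standard library are available. Lean on these libraries where they do the work, as an engineer would, in place of code of your own. Each camera call takes 0.05 s, during which the arm holds its last target. There are 200 camera calls.

## Working session

There is one attempt and no reset: what is moved stays moved. The work goes in short steps, Python scripts to look and compute and a tool call to move; the robot and the scene stay as the last step left them, time stands still between calls to the robot, and variables do not carry over. Pictures are saved under pics/ and viewed, about 8 in all and at most 12, crops included, and the job is handed in when it is done.

Besides the shell and the picture viewer there is one more tool, called after "Call:" as name(argument=value, ...) on one line, values as JSON. arm_command: Moves the arm, as the interface text tells. Its arguments: {"type":"object","properties":{"moves":{"type":"array"},"newtons":{"type":"number"}},"required":["moves"]}

```bash
ls && mkdir -p pics && python3 - <<'E'
from plant import sensors, viewer, r
import cv2, numpy as np
print(sensors.state())
for n in ("scene","side"):
    im=viewer.camera(n); cv2.imwrite(f"pics/{n}0.png",im[:,:,::-1])
    print(n,viewer.camera_model(n))
print(viewer.camera_model("wrist"))
E
```

```text
pics
{'time_s': 0.0, 'qpos': array([-1.27219079e+00,  2.17768399e-01,  1.61489579e+00,  1.54378921e-05,
        1.31126465e+00, -1.12184134e-01]), 'joint_vel': array([-1.57113833e-03,  2.64463690e-04,  6.39550619e-04, -7.38016544e-04,
       -7.83266141e-05,  5.72509773e-04]), 'effort': array([-5.89848114e-04, -3.96848881e+01, -3.03853047e+01, -9.69760208e-05,
        9.76580690e-03,  1.12928257e-05]), 'position': array([ 0.24938407, -0.57223221,  0.22997943]), 'tool_rot': array([-3.07328079e+00, -6.40258669e-01,  3.17994397e-04]), 'force': array([-0.00892327,  0.53287061,  0.45804814]), 'ft_torque': array([-0.03907799, -0.03346487, -0.01763468]), 'width': 1.0004075141023152}
scene {'K': array([[510.02170576,   0.        , 314.6253942 ],
       [  0.        , 510.02170576, 234.94207893],
       [  0.        ,   0.        ,   1.        ]]), 'distortion': array([-0.09414962,  0.        ,  0.        ,  0.        ,  0.        ]), 'R': array([[-0.27408847,  0.96150294, -0.01968788],
       [ 0.75800842,  0.20339028, -0.61972221],
       [-0.5918604 , -0.18478229, -0.78457426]]), 't': arra
[... 403 characters left out ...]
   [ 0.41861228, -0.70046648, -0.57802289]]), 't': array([0.43879047, 0.24127236, 0.85889474])}
{'K': array([[361.9080296 ,   0.        , 316.28346205],
       [  0.        , 361.9080296 , 232.89690457],
       [  0.        ,   0.        ,   1.        ]]), 'distortion': array([-0.05698574,  0.        ,  0.        ,  0.        ,  0.        ]), 'T_tool_cam': array([[ 1.27283250e-03, -9.63102288e-01, -2.69132610e-01,
         6.63891761e-02],
       [ 9.99998923e-01,  1.42250561e-03, -3.61112998e-04,
         5.16146697e-04],
       [ 7.30631403e-04, -2.69131861e-01,  9.63103062e-01,
        -1.41473803e-01],
       [ 0.00000000e+00,  0.00000000e+00,  0.00000000e+00,
         1.00000000e+00]])}
```

View pics/scene0.png

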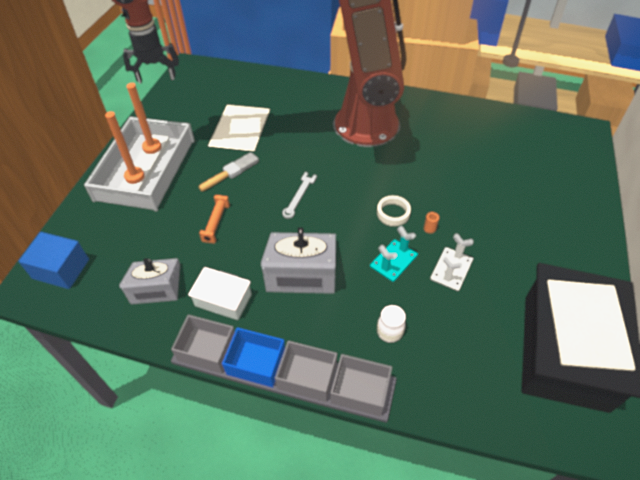

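View pics/side0.png

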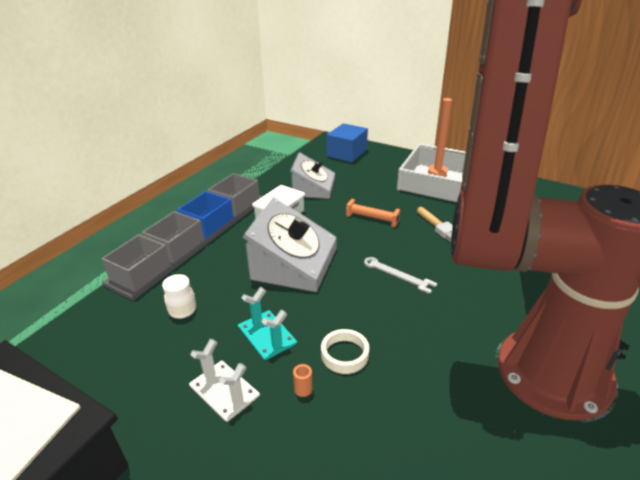

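The larger tester is at scene (300,262) and side (290,247); the small one at scene (150,280) is the decoy. The aluminium cradle is at scene (452,268) and side (224,390); the turquoise one at (394,258) is the decoy. The tube with flanges is at scene (215,218). Next I'll confirm these in enlarged crops and measure.

```bash
cat > h.py <<'E'
import cv2, numpy as np
from scipy.spatial.transform import Rotation as Ro
from plant import sensors, viewer, r
def ray(cam,uv,st=None):
    m=viewer.camera_model(cam)
    p=cv2.undistortPoints(np.array(uv,float).reshape(-1,1,2),m["K"],m["distortion"]).reshape(-1,2)
    d=np.c_[p,np.ones(len(p))]
    if cam=="wrist":
        Rt=Ro.from_rotvec(st["tool_rot"]).as_matrix(); T=m["T_tool_cam"]
        return Rt@T[:3,3]+st["position"], d@(Rt@T[:3,:3]).T
    return -m["R"].T@m["t"], d@m["R"]
def plane(cam,uv,z,st=None,n=(0,0,1)):
    "intersect with plane n.X=z"
    c,d=ray(cam,uv,st); n=np.array(n,float)
    return c+d*((z-c@n)/(d@n))[:,None]
def tri(u1,u2,c1="scene",c2="side"):
    a,d=ray(c1,u1); b,e=ray(c2,u2); out=[]
    for p,q in zip(d,e):
        s=np.linalg.lstsq(np.c_[p,-q],b-a,rcond=None)[0]
        out.append(np.r_[(a+p*s[0]+b+q*s[1])/2,np.linalg.norm(a+p*s[0]-b-q*s[1])])
    return np.array(out)
def proj(cam,X,st=None):
    m=viewer.camera_model(cam); X=np.atleast_2d(X).astype(float)
    if cam=="wrist":
        Rt=Ro.from_rotvec(st["tool_rot"]).as_matrix(); T=np.linalg.inv(m["T_tool_cam"])
        Xc=((X-st["position"])@Rt)@T[:3,:3].T+T[:3,3]
    else: Xc=X@m["R"].T+m["t"]
    return cv2.projectPoints(Xc,np.zeros(3),np.zeros(3),m["K"],m["distortion"])[0].reshape(-1,2)
E
python3 - <<'E'
import cv2,numpy as np
a=cv2.imread("pics/scene0.png");b=cv2.imread("pics/side0.png")
def c(im,x,y,w,h,W,H):return cv2.resize(im[y:y+h,x:x+w],(W,H),interpolation=cv2.INTER_CUBIC)
top=np.hstack([c(a,250,220,100,75,400,300),c(a,420,225,66,75,264,300)[:, :200],c(a,190,185,50,75,200,300)])
bot=np.hstack([c(b,235,195,110,100,330,300),c(b,180,335,85,85,300,300),c(b,340,190,68,120,170,300)])
cv2.imwrite("pics/crops.png",np.vstack([top,bot]))
E
```

```text
(no output)
```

View pics/crops.png

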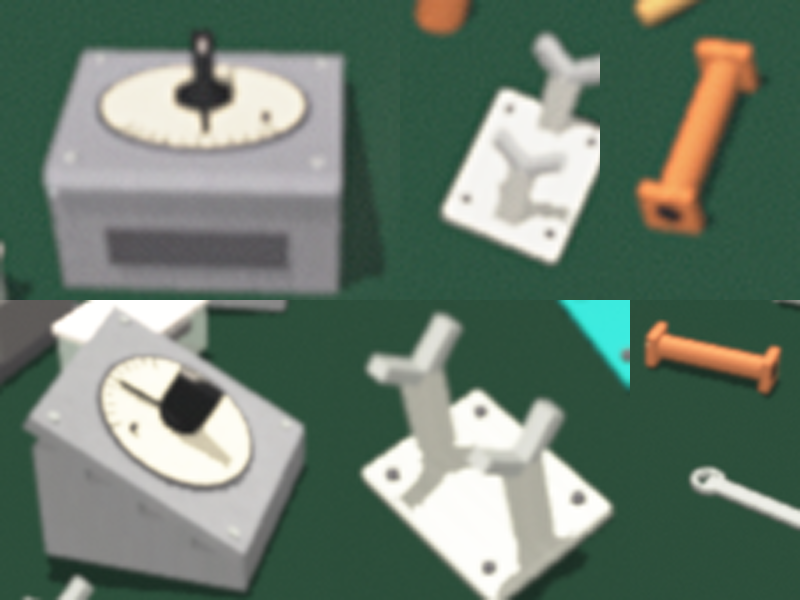

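```bash
cat > m1.py <<'E'
from h import *
np.set_printoptions(precision=4,suppress=True)
S={n:cv2.imread(f"pics/{n}0.png") for n in("scene","side")}
# cradle corners on z=.008
side=np.array([(221.9,359.9),(259.9,393.9),(225.3,420.9),(189.1,383.7)])
P=plane("side",side,.008); print("cradle side\n",P,P.mean(0),np.linalg.norm(np.diff(P[:,:2],axis=0,append=P[:1,:2]),axis=1))
P2=plane("scene",[(446.25,247),(458.75,290.75),(430.5,278.25)],.008);print("cradle scene\n",P2,"mid diag",(P2[0]+P2[1])/2)
# tube
for n,box in(("scene",(190,185,60,65)),("side",(335,190,75,45))):
    x,y,w,h=box; hsv=cv2.cvtColor(S[n],cv2.COLOR_BGR2HSV)[y:y+h,x:x+w]
    m=cv2.inRange(hsv,(3,130,90),(16,255,255)); k,l,s,c=cv2.connectedComponentsWithStats(m)
    i=1+np.argmax(s[1:,4]); v,u=np.nonzero(l==i)
    Q=plane(n,np.c_[u+x,v+y],.018)[:,:2]; rr=cv2.minAreaRect(Q.astype(np.float32)); d=np.linalg.svd(Q-Q.mean(0),full_matrices=False)[2][0]
    print("tube",n,Q.mean(0),rr[0],np.array(rr[1]),"ang",np.degrees(np.arctan2(d[1],d[0])),s[i,4])
# tester bottom back edge from scene
B=plane("scene",[(266.3,292),(334.5,292.5)],0);print("tester back bottom",B,np.linalg.norm(B[1]-B[0]))
e=B[1]-B[0]; yaw=np.arctan2(e[1],e[0])-np.pi/2; print("yaw of tester x deg",np.degrees(yaw))
# dial
for n,box in(("scene",(262,225,80,40)),("side",(262,205,62,55))):
    x,y,w,h=box; m=cv2.inRange(cv2.cvtColor(S[n],cv2.COLOR_BGR2HSV)[y:y+h,x:x+w],(10,8,150),(40,90,255))
    k,l,s,c=cv2.connectedComponentsWithStats(m); i=1+np.argmax(s[1:,4])
    ct=np.vstack(cv2.findContours((l==i).astype(np.uint8),0,1)[0]).reshape(-1,2)+[x,y]
    hull=cv2.convexHull(ct.astype(np.float32)); E=cv2.fitEllipse(hull)
    print("dial",n,E)
    np.save(f"dial_{n}.npy",E[0])
    print(" on z=.081",plane(n,[E[0]],.081))
print("tri",tri([np.load("dial_scene.npy")],[np.load("dial_side.npy")]))
E
python3 m1.py
```

```text
cradle side
 [[0.5506 0.2864 0.008 ]
 [0.4433 0.3129 0.008 ]
 [0.4615 0.386  0.008 ]
 [0.5665 0.3594 0.008 ]] [0.5055 0.3362 0.008 ] [0.1105 0.0754 0.1084 0.0747]
cradle scene
 [[0.4472 0.3117 0.008 ]
 [0.5754 0.3585 0.008 ]
 [0.5565 0.2851 0.008 ]] mid diag [0.5113 0.3351 0.008 ]
tube scene [ 0.5201 -0.3175] (0.518450915813446, -0.31772512197494507) [0.1699 0.0508] ang 6.479473759919696 571
tube side [ 0.5203 -0.3128] (0.5222931504249573, -0.31322214007377625) [0.1577 0.0897] ang -177.67641167864628 584
tester back bottom [[ 0.6987 -0.1045  0.    ]
 [ 0.6552  0.0604  0.    ]] 0.17055813676585482
yaw of tester x deg 14.75700027869046
dial scene ((300.2586364746094, 245.9908905029297), (21.887706756591797, 51.830909729003906), 89.20050048828125)
 on z=.081 [[ 0.5961 -0.0432  0.081 ]]
dial side ((293.2911682128906, 234.64007568359375), (36.53733825683594, 56.25758743286133), 123.61717224121094)
 on z=.081 [[ 0.5976 -0.0416  0.081 ]]
tri [[ 0.5972 -0.0423  0.0815  0.0019]]
```

```bash
cat >> h.py <<'E'
YAW=np.radians(14.76); DC=np.array([.598,-.0425,.081])
c_,s_=np.cos(YAW),np.sin(YAW); c3,s3=np.cos(np.pi/6),.5
DR=np.c_[[c3*c_,c3*s_,s3],[-s_,c_,0],[-s3*c_,-s3*s_,c3]]   # dial axes as columns
def dial(cam,uv,h,st=None):
    n=DR[:,2]; return (plane(cam,uv,n@DC+h,st,n)-DC)@DR
def tooloff(X,st):
    "world point -> mm shift in tool axes"
    return 1000*(np.atleast_2d(X)-st["position"])@Ro.from_rotvec(st["tool_rot"]).as_matrix()
E
python3 - <<'E'
from h import *
np.set_printoptions(precision=4,suppress=True)
print("ptr tip scene",1e3*dial("scene",[(301.5,252.5)],.008)," side",1e3*dial("side",[(275,221.7)],.008))
print("pin top side (134,428)", 1e3*dial("side",[(235+134/3,195+128/3)],.010),"pin scene",1e3*dial("scene",[(250+265/4,220+117/4)],.010))
P=DC+DR@np.array([-.05,0,.10]); st=sensors.state()
print(st["position"],P,tooloff([P],st))
T=np.array([.60-.02,-.05,.27]);print(tooloff([T],st))
E
```

```text
ptr tip scene [[54.0863  5.8477  8.    ]]  side [[51.2764  6.437   8.    ]]
pin top side (134,428) [[23.5804 47.7379 10.    ]] pin scene [[38.936  40.3647 10.    ]]
[ 0.2494 -0.5723  0.2301] [ 0.5078 -0.0663  0.1426] [[ 438.9404 -360.5224   88.3566]]
[[ 511.6823 -346.8731  -39.0531]]
```

```bash
python3 - <<'E'
from h import *
np.set_printoptions(precision=4,suppress=True)
b=plane("scene",[(151,146),(134,176)],.02);print(b)
for p,t in zip(b,[(132,86),(112,115)]):
    print([ (z,proj("scene",[[p[0],p[1],z]])[0]) for z in(.1,.15,.2,.25)],t)
st=sensors.state()
for T in([.40,-.45,.30],[.55,-.05,.25]): print(tooloff([T],st))
E
```

```text
[[ 0.2966 -0.6316  0.02  ]
 [ 0.431  -0.619   0.02  ]]
[(0.1, array([144.1829, 126.3107])), (0.15, array([139.6832, 113.2397])), (0.2, array([134.9888,  99.5365])), (0.25, array([130.0902,  85.1625]))] (132, 86)
[(0.1, array([126.0435, 156.4039])), (0.15, array([120.7694, 143.3367])), (0.2, array([115.2476, 129.5874])), (0.25, array([109.4648, 115.1097]))] (112, 115)
[[186.9163 -52.1138 -69.7773]]
[[ 484.1738 -358.8108  -19.0337]]
```

Call:
arm_command(moves=[{"x": 0,"y": -45,"z": -15,"spin": 0,"claw": 0},{"x": 0,"y": -90,"z": -30,"spin": 0,"claw": 0},{"x": 35,"y": -120,"z": -40,"spin": 0,"claw": 0},{"x": 70,"y": -150,"z": -40,"spin": 0,"claw": 0},{"x": 108,"y": -180,"z": -40,"spin": 0,"claw": 0}])

```text
time_s: 0.6
position: [0.2765, -0.3628, 0.2706]
tool_rot: [-3.074, -0.637, -0.0]
force: [0.6, -0.2, 0.0]
width: 0.141
```

Call:
arm_command(moves=[{"x": 40,"y": -20,"z": 0,"spin": 0,"claw": 0},{"x": 80,"y": -40,"z": 0,"spin": 0,"claw": 0},{"x": 120,"y": -65,"z": 0,"spin": 0,"claw": 0},{"x": 160,"y": -90,"z": 0,"spin": 0,"claw": 0},{"x": 200,"y": -110,"z": 0,"spin": 0,"claw": 0}])

```text
time_s: 1.1
position: [0.4166, -0.1802, 0.2705]
tool_rot: [-3.074, -0.638, 0.0]
force: [-0.0, -0.2, 0.3]
width: 0.002
```

Call:
arm_command(moves=[{"x": 45,"y": -16,"z": 5,"spin": 0,"claw": 0},{"x": 90,"y": -33,"z": 10,"spin": 0,"claw": 0},{"x": 130,"y": -50,"z": 20,"spin": 0,"claw": 0},{"x": 174,"y": -66,"z": 20,"spin": 0,"claw": 0},{"x": 174,"y": -66,"z": 20,"spin": 0,"claw": 0}])

```text
time_s: 1.6
position: [0.5522, -0.0465, 0.2494]
tool_rot: [-3.07, -0.645, -0.0]
force: [-0.2, -0.2, 0.4]
width: 0.005
```

```bash
python3 - <<'E'
from h import *
np.set_printoptions(precision=4,suppress=True)
st=sensors.state(); im=viewer.camera("wrist"); np.save("w1.npy",np.r_[st["position"],st["tool_rot"]])
print(st["position"],st["tool_rot"])
cv2.imwrite("pics/w1.png",im[:,:,::-1])
E
```

```text
[ 0.5522 -0.0465  0.2494] [-3.0703 -0.6452 -0.0001]
```

View pics/w1.png

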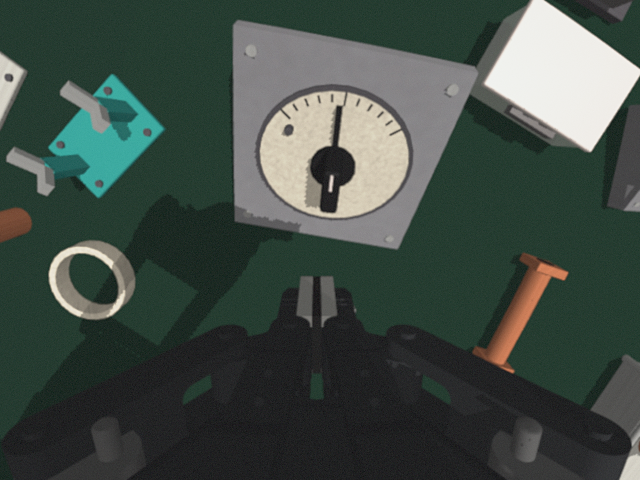

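The wrist view shows the dial ellipse centred near (336,152), pointer tip (339,106), pin (289,129), knob boss (332,166), and the bar's top end near (330,207). The tube is at lower right, with flanges at (543,265) and (494,358).

```bash
python3 - <<'E'
from h import *
np.set_printoptions(precision=1,suppress=True)
w=np.load("w1.npy"); st=dict(position=w[:3],tool_rot=w[3:]); im=cv2.imread("pics/w1.png")
m=cv2.inRange(cv2.cvtColor(im,cv2.COLOR_BGR2HSV)[75:230,250:420],(10,15,130),(40,110,255))
k,l,s,c=cv2.connectedComponentsWithStats(m);i=1+np.argmax(s[1:,4])
ct=np.vstack(cv2.findContours((l==i).astype(np.uint8),0,1)[0]).reshape(-1,2)+[250,75]
h=cv2.convexHull(ct.astype(np.float32));D=1e3*dial("wrist",h.reshape(-1,2),0.0,st)
cc=cv2.minEnclosingCircle(D[:,:2].astype(np.float32));print("dial circle (mm)",cc)
print("tip",1e3*dial("wrist",[(339,106)],.008,st),"boss",1e3*dial("wrist",[(332,166)],.012,st),"pin base",1e3*dial("wrist",[(289.5,130)],.005,st))
print("bar near end top",1e3*dial("wrist",[(321,209),(338,211)],.046,st), "white line",1e3*dial("wrist",[(332,174),(330,191)],.046,st))
print("face corners",1e3*dial("wrist",[(234,22),(475,68),(399,248),(236,220)],0,st))
q=plane("wrist",[(543,265),(494,358)],.036,st);print("tube ends",q*1e3,q.mean(0)*1e3)
E
```

```text
dial circle (mm) ((-2.5890629291534424, 0.736198902130127), 63.36274337768555)
tip [[52.4  5.   8. ]] boss [[ 2.4  1.7 12. ]] pin base [[24.6 39.5  5. ]]
bar near end top [[-15.6   5.6  46. ]
 [-14.9  -7.7  46. ]] white line [[19.1  2.7 46. ]
 [ 3.5  1.6 46. ]]
face corners [[ 95.1  83.3  -0. ]
 [ 93.  -81.9  -0. ]
 [-92.8 -84.   -0. ]
 [-88.7  85.5   0. ]]
tube ends [[ 587.6 -294.6   36. ]
 [ 468.3 -306.4   36. ]] [ 528.  -300.5   36. ]
```

```bash
cat > push.py <<'E'
from h import *
import sys
np.set_printoptions(precision=1,suppress=True)
st=sensors.state(); yaw=np.degrees(2*np.arctan2(st["tool_rot"][1],st["tool_rot"][0]))%360
def row(a,hw,h=24,xb=-22,up=0):
    ar=np.radians(a); lean=np.sin(ar)*np.tan(np.pi/6)*(46-h)
    R=np.array([[np.cos(ar),-np.sin(ar)],[np.sin(ar),np.cos(ar)]])
    p=R@[xb,7+hw+lean]
    X=DC+DR@np.array([p[0],p[1],h])/1e3+[0,0,up/1e3]
    ty=14.76+np.degrees(np.arctan(np.tan(ar)/np.cos(np.pi/6)))
    return np.r_[tooloff([X],st)[0],-((ty-yaw+180)%360-180)]
print("cur dial",1e3*(st["position"]-DC)@DR,"yaw",yaw,"F",st["force"])
for s in sys.argv[1:]:
    print(s,row(*[float(v) for v in s.split(",")]))
E
python3 push.py 5.5,22,24,-22,60 5.5,22,24,-22 5.5,14 15,10 25,10 35,10 45,10 50,10
```

```text
cur dial [ 43.4   6.4 169.6] yaw 23.67174318280871 F [0.2 0.3 0.3]
5.5,22,24,-22,60 [ 17.1 -18.9 100.2   2.6]
5.5,22,24,-22 [ 17.1 -18.7 160.2   2.6]
5.5,14 [ 16.6 -10.7 159.8   2.6]
15,10 [ 13.5  -5.  161.   -8.3]
25,10 [ 10.6  -2.5 162.5 -19.4]
35,10 [  7.8   0.8 163.7 -30. ]
45,10 [  5.4   5.  164.7 -40.2]
50,10 [  4.5   7.3 165.1 -45.1]
```

Call:
arm_command(moves=[{"x": 12,"y": -14,"z": 45,"spin": 1,"claw": 0},{"x": 17,"y": -19,"z": 90,"spin": 2.5,"claw": 0},{"x": 17,"y": -19,"z": 130,"spin": 2.5,"claw": 0},{"x": 17,"y": -19,"z": 160,"spin": 2.5,"claw": 0},{"x": 17,"y": -19,"z": 160,"spin": 2.5,"claw": 0}])

```text
time_s: 2.15
position: [0.5524, -0.0239, 0.0842]
tool_rot: [-3.082, -0.574, 0.021]
force: [-0.6, -0.2, -1.3]
width: -0.001
```

```bash
python3 push.py 5.5,14 5.5,10 10,10 15,10 20,10 25,10
```

```text
cur dial [-32.5  29.6  22.4] yaw 21.110400227601872 F [-0.6 -0.2 -1.3]
5.5,14 [ 5.3 10.2 -5.7  0. ]
5.5,10 [ 5.2 14.2 -6.   0. ]
10,10 [ 4.  15.  -5.3 -5.2]
15,10 [  2.5  16.   -4.5 -10.8]
20,10 [  1.1  17.3  -3.8 -16.4]
25,10 [ -0.2  18.7  -3.1 -21.9]
```

Call:
arm_command(moves=[{"x": 5,"y": 5,"z": -6,"spin": 0,"claw": 0},{"x": 5,"y": 10,"z": -6,"spin": 0,"claw": 0},{"x": 5,"y": 14,"z": -6,"spin": 0,"claw": 0},{"x": 4,"y": 15,"z": -5.3,"spin": -5,"claw": 0},{"x": 4,"y": 15,"z": -5.3,"spin": -5,"claw": 0}])

```text
time_s: 2.65
position: [0.5589, -0.0344, 0.0907]
tool_rot: [-3.047, -0.707, 0.03]
force: [-8.0, 7.3, 2.7]
width: -0.0
```

```bash
python3 push.py 15,10 20,10 25,10 30,10 35,10 40,10
```

```text
cur dial [-26.2  17.8  26.3] yaw 26.13436551845109 F [-8.   7.3  2.7]
15,10 [ 0.1  4.   2.1 -5.8]
20,10 [ -1.4   5.1   2.8 -11.4]
25,10 [ -2.9   6.4   3.5 -16.9]
30,10 [ -4.4   7.9   4.2 -22.3]
35,10 [ -5.8   9.6   4.8 -27.6]
40,10 [ -7.1  11.5   5.3 -32.7]
```

Call:
arm_command(moves=[{"x": 0,"y": 2,"z": 1,"spin": -3,"claw": 0},{"x": 0,"y": 4,"z": 2,"spin": -6,"claw": 0},{"x": -1.5,"y": 5,"z": 3,"spin": -11,"claw": 0},{"x": -1.5,"y": 5,"z": 3,"spin": -11,"claw": 0}])

```text
time_s: 3.05
position: [0.557, -0.0381, 0.0899]
tool_rot: [-2.957, -0.995, 0.036]
force: [-9.9, 6.3, 5.7]
width: -0.006
```

```bash
python3 push.py 25,10 30,10 35,10 40,10 45,10 && python3 - <<'E'
from h import *
st=sensors.state(); im=viewer.camera("wrist"); np.save("w2.npy",np.r_[st["position"],st["tool_rot"]])
sd=viewer.camera("side")
a=cv2.resize(im[100:400,170:470],(500,500)); b=cv2.resize(sd[195:295,240:340],(300,300),interpolation=2)
o=np.zeros((500,800,3),np.uint8);o[:,:500]=a;o[:300,500:]=b
cv2.imwrite("pics/w2.png",o[:,:,::-1])
E
```

```text
cur dial [-28.9  14.7  27. ] yaw 37.18843134870502 F [-9.9  6.3  5.7]
25,10 [-0.4  3.9  2.7 -5.9]
30,10 [ -2.2   5.1   3.4 -11.3]
35,10 [ -3.9   6.5   4.  -16.5]
40,10 [ -5.5   8.2   4.5 -21.7]
45,10 [ -7.1  10.    4.9 -26.7]
```

View pics/w2.png

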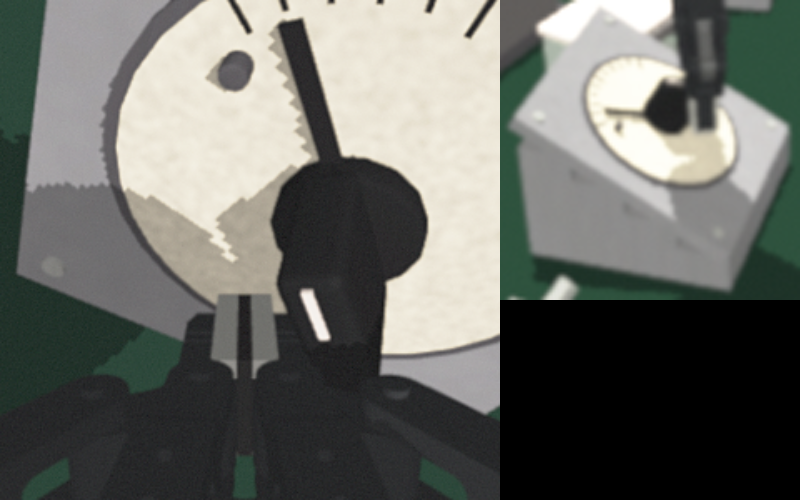

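The knob follows. The pointer is now about a third of the way to the pin, and the finger bears on the bar's lower end with about 12 N. I'll continue.

Call:
arm_command(moves=[{"x": -0.5,"y": 3,"z": 2,"spin": -5,"claw": 0},{"x": -2,"y": 5,"z": 3,"spin": -11,"claw": 0},{"x": -4,"y": 6.5,"z": 3.5,"spin": -16,"claw": 0},{"x": -4,"y": 6.5,"z": 3.5,"spin": -16,"claw": 0}])

```text
time_s: 3.55
position: [0.5552, -0.0438, 0.0889]
tool_rot: [-2.781, -1.391, 0.036]
force: [-10.4, 6.9, 7.0]
width: 0.0
```

```bash
cat > ptr.py <<'E'
from h import *
import sys
np.set_printoptions(precision=1,suppress=True)
st=sensors.state(); im=viewer.camera("wrist"); cv2.imwrite(sys.argv[1],im[:,:,::-1])
# sample dial annulus r=30..42 at pointer height, find darkest angle
g=cv2.cvtColor(im,cv2.COLOR_RGB2GRAY).astype(np.float32)
A=np.arange(-20,75,.5); v=[]
for a in A:
    t=np.radians(a); rr=np.arange(26,43,1.)*1e-3
    X=DC+np.c_[rr*np.cos(t),rr*np.sin(t),0*rr+.008]@DR.T
    uv=proj("wrist",X,st); v.append(cv2.remap(g,uv[:,0].astype(np.float32),uv[:,1].astype(np.float32),1).mean())
v=np.array(v); w=np.clip(np.median(v)-40-v,0,None); i=v.argmin(); sel=abs(A-A[i])<6
print("pointer deg",(A[sel]*w[sel]).sum()/w[sel].sum(),"min",v.min(),"med",np.median(v),"home 50")
E
python3 push.py 35,10 40,10 45,10 50,10 50,8; python3 ptr.py pics/w3.png
```

```text
cur dial [-32.2   9.6  27.6] yaw 53.15584855857003 F [-10.4   6.9   7. ]
35,10 [ 0.2  3.2  2.9 -0.6]
40,10 [-1.9  4.3  3.4 -5.7]
45,10 [ -3.9   5.7   3.8 -10.7]
50,10 [ -6.    7.3   4.1 -15.6]
50,8 [ -5.7   9.1   3.3 -15.6]
pointer deg 49.644724524402484 min 39.820255 med 229.82852 home 50
```

```bash
python3 -c "
import cv2;a=cv2.imread('pics/w3.png')[80:380,150:500];cv2.imwrite('pics/w3c.png',cv2.resize(a,(700,600)))"
```

```text
(no output)
```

View pics/w3c.png

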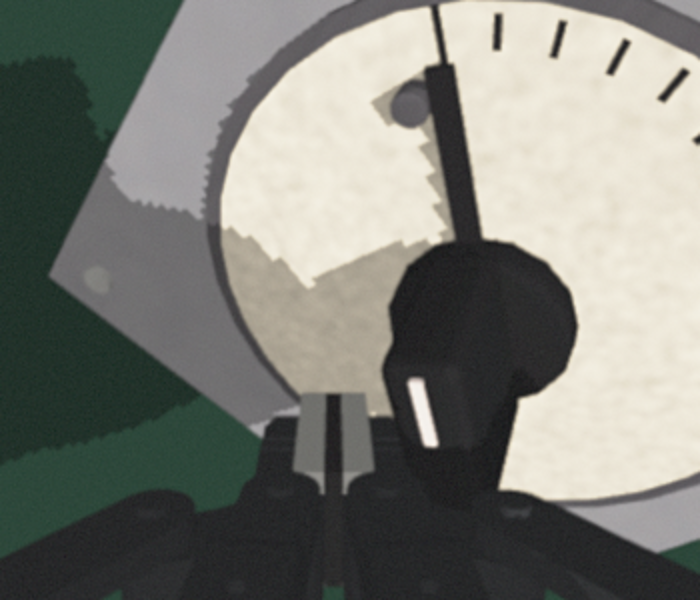

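The pointer (442,70 to 470,240 in the crop) lies against the pin at (410,104) and lines up with the zero mark. It measures 49.6° against 50° at home. One small extra push should show a force rise if it is really on the stop.

Call:
arm_command(moves=[{"x": 0,"y": 3,"z": 0,"spin": 0,"claw": 0},{"x": 0,"y": 5,"z": 0,"spin": 0,"claw": 0},{"x": 0,"y": 5,"z": 0,"spin": 0,"claw": 0}])

```text
time_s: 3.9
position: [0.5551, -0.044, 0.0896]
tool_rot: [-2.773, -1.385, 0.046]
force: [-10.8, 8.5, 3.5]
width: -0.001
```

```bash
python3 ptr.py pics/w4.png; python3 push.py
```

```text
pointer deg 49.59768872489567 min 39.93164 med 229.7932 home 50
cur dial [-32.    9.5  28.4] yaw 53.07186090189725 F [-11.1   8.4   4.1]
```

Call:
arm_command(moves=[{"x": 1,"y": 4,"z": 0,"spin": 0,"claw": 0},{"x": 2,"y": 7,"z": 0,"spin": 0,"claw": 0},{"x": 2,"y": 7,"z": 0,"spin": 0,"claw": 0}])

```text
time_s: 4.25
position: [0.555, -0.0437, 0.0898]
tool_rot: [-2.76, -1.379, 0.065]
force: [-15.9, 8.3, 7.5]
width: -0.003
```

```bash
python3 ptr.py pics/w5.png; python3 push.py
```

```text
pointer deg 49.327554390793814 min 40.81595 med 229.74443 home 50
cur dial [-31.9   9.8  28.6] yaw 53.07568335925072 F [-15.7   8.5   7.3]
```

Call:
arm_command(moves=[{"x": -4,"y": -12,"z": 0,"spin": 0,"claw": 0},{"x": -4,"y": -16,"z": -20,"spin": 0,"claw": 0},{"x": -4,"y": -16,"z": -70,"spin": 0,"claw": 0},{"x": -4,"y": -10,"z": -120,"spin": 0,"claw": 0},{"x": -4,"y": 0,"z": -165,"spin": 0,"claw": 0}])

```text
time_s: 4.8
position: [0.5643, -0.0528, 0.2605]
tool_rot: [-2.765, -1.381, 0.057]
force: [0.3, -0.1, 0.3]
width: 0.003
```

```bash
python3 ptr.py pics/w6.png; python3 push.py; python3 - <<'E'
from h import *
np.set_printoptions(precision=1,suppress=True)
st=sensors.state()
print(st["position"],tooloff([[.50,-.312,.22]],st))
E
```

```text
pointer deg 50.29990325537567 min 38.38804 med 227.96002 home 50
cur dial [ 68.9  -5.3 178.8] yaw 53.038989751635995 F [ 2.6 -1.   5.5]
[ 0.6 -0.1  0.3] [[-247.4  100.2   46.7]]
```

Call:
arm_command(moves=[{"x": -45,"y": 18,"z": 0,"spin": 8,"claw": 70},{"x": -90,"y": 36,"z": 10,"spin": 16,"claw": 70},{"x": -135,"y": 55,"z": 20,"spin": 24,"claw": 70},{"x": -180,"y": 73,"z": 30,"spin": 32,"claw": 70},{"x": -225,"y": 91,"z": 40,"spin": 40,"claw": 70}])

```text
time_s: 5.35
position: [0.5068, -0.2916, 0.2304]
tool_rot: [-3.098, -0.345, 0.048]
force: [0.4, -0.1, 0.1]
width: 0.815
```

Call:
arm_command(moves=[{"x": -10,"y": 40,"z": 0,"spin": 8,"claw": 70},{"x": -10,"y": 40,"z": 0,"spin": 10,"claw": 70},{"x": -10,"y": 40,"z": 0,"spin": 10,"claw": 70}])

```text
time_s: 5.65
position: [0.5061, -0.3357, 0.2324]
tool_rot: [-3.123, -0.069, 0.046]
force: [0.7, -0.4, 0.5]
width: 0.824
```

```bash
cat > tube.py <<'E'
from h import *
import sys
np.set_printoptions(precision=4,suppress=True)
st=sensors.state(); im=viewer.camera("wrist"); cv2.imwrite(sys.argv[1],im[:,:,::-1])
yaw=np.degrees(2*np.arctan2(st["tool_rot"][1],st["tool_rot"][0]))%360
hsv=cv2.cvtColor(im,cv2.COLOR_RGB2HSV); m=cv2.inRange(hsv,(3,120,60),(17,255,255))
k,l,s,c=cv2.connectedComponentsWithStats(m)
for i in range(1,k):
    if s[i,4]<800: continue
    v,u=np.nonzero(l==i); Q=plane("wrist",np.c_[u,v],.026,st)[:,:2]
    rr=cv2.minAreaRect(Q.astype(np.float32)); d=np.linalg.svd(Q-Q.mean(0),full_matrices=False)[2][0]
    print("blob",s[i],"mean",Q.mean(0),"rect",np.array(rr[0]),np.array(rr[1]),"ang",np.degrees(np.arctan2(d[1],d[0])))
print("pos",st["position"],"yaw",yaw,"rot",st["tool_rot"])
E
python3 tube.py pics/w7.png
```

```text
blob [ 273  103   49  151 3740] mean [ 0.5175 -0.316 ] rect [ 0.5191 -0.315 ] [0.1441 0.0378] ang -173.89058946288156
blob [ 549  248   91   83 3771] mean [ 0.4268 -0.6327] rect [ 0.4228 -0.6491] [0.1425 0.06  ] ang 61.59140148689929
pos [ 0.5061 -0.3357  0.2324] yaw 2.5161068575683885 rot [-3.1226 -0.0686  0.0459]
```

View pics/w7.png

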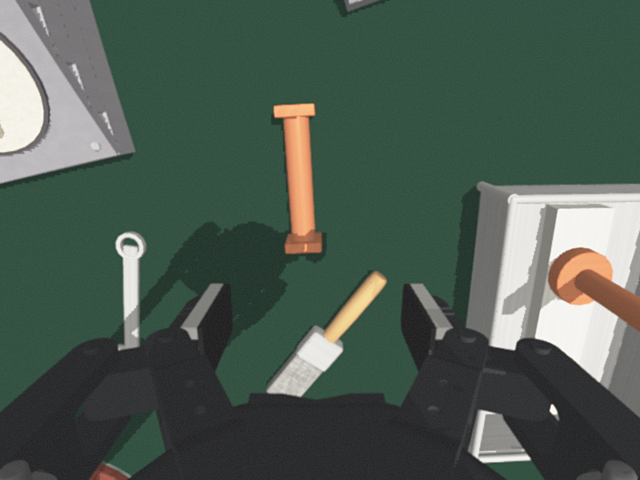

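The tube is at (302,180) px, which gives centre (0.519,-0.315), yaw 6° and length 144 mm against 140 mm given. The scene view agrees. The brush handle tip at (380,278) is clear of the grasp.

```bash
python3 - <<'E'
from h import *
np.set_printoptions(precision=2,suppress=True)
st=sensors.state(); R=Ro.from_rotvec(st["tool_rot"]).as_matrix(); print("tool z",R[:,2]*100)
for z in (.018+.08,.018): print(tooloff([np.array([.519,-.315,z])+R[:,2]*.014],st))
E
```

```text
tool z [ -3.03   1.79 -99.94]
[[ 17.56 -16.21 147.94]]
[[ 19.92 -14.67 227.89]]
```

Call:
arm_command(moves=[{"x": 10,"y": -10,"z": 45,"spin": -2,"claw": 55},{"x": 17,"y": -16,"z": 90,"spin": -3.6,"claw": 55},{"x": 17,"y": -16,"z": 135,"spin": -3.6,"claw": 55},{"x": 18,"y": -16,"z": 148,"spin": -3.6,"claw": 55},{"x": 18,"y": -16,"z": 148,"spin": -3.6,"claw": 55}])

```text
time_s: 6.2
position: [0.5178, -0.3131, 0.0822]
tool_rot: [-3.114, -0.172, 0.051]
force: [-0.6, -0.5, -0.2]
width: 0.646
```

```bash
python3 tube.py pics/w8.png && python3 - <<'E'
from h import *
np.set_printoptions(precision=2,suppress=True)
st=sensors.state(); R=Ro.from_rotvec(st["tool_rot"]).as_matrix(); print("tool z",R[:,2]*100)
print(tooloff([np.array([.519,-.315,.018])+R[:,2]*.014],st))
E
```

```text
blob [ 288  125   62  233 3761] mean [ 0.493  -0.3163] rect [ 0.5154 -0.3159] [0.1421 0.0367] ang -174.61685398946037
pos [ 0.5178 -0.3131  0.0822] yaw 6.341197708985874 rot [-3.1138 -0.1725  0.0512]
tool z [ -3.01   1.76 -99.94]
[[ 1.28  1.64 80.71]]
```

Call:
arm_command(moves=[{"x": 0,"y": 2,"z": 40,"spin": 0,"claw": 55},{"x": 0,"y": 2,"z": 70,"spin": 0,"claw": 55},{"x": 0,"y": 2,"z": 79,"spin": 0,"claw": 55},{"x": 0,"y": 2,"z": 79,"spin": 0,"claw": 55}])

```text
time_s: 6.65
position: [0.5181, -0.3158, 0.0068]
tool_rot: [-3.118, -0.172, 0.044]
force: [0.6, 0.9, 0.1]
width: 0.645
```

Call:
arm_command(moves=[{"x": 0,"y": 0,"z": 0,"spin": 0,"claw": 15},{"x": 0,"y": 0,"z": 0,"spin": 0,"claw": 15},{"x": 0,"y": 0,"z": 0,"spin": 0,"claw": 15},{"x": 0,"y": 0,"z": 0,"spin": 0,"claw": 15}], newtons=40)

```text
time_s: 7.05
position: [0.5202, -0.3167, 0.01]
tool_rot: [-3.12, -0.172, 0.038]
force: [0.1, 1.5, 5.8]
width: 0.263
```

Call:
arm_command(moves=[{"x": 0,"y": 0,"z": -10,"spin": 0,"claw": 15},{"x": 0,"y": 0,"z": -40,"spin": 0,"claw": 15},{"x": 0,"y": 0,"z": -80,"spin": 0,"claw": 15},{"x": 0,"y": 0,"z": -80,"spin": 0,"claw": 15}])

```text
time_s: 7.45
position: [0.5266, -0.3215, 0.0973]
tool_rot: [-3.13, -0.172, 0.022]
force: [1.3, -1.1, -3.4]
width: 0.264
```

```bash
python3 - <<'E'
from h import *
np.set_printoptions(precision=3,suppress=True)
st=sensors.state(); im=viewer.camera("wrist"); sd=viewer.camera("side"); R=Ro.from_rotvec(st["tool_rot"]).as_matrix()
print(st["position"],st["force"],st["width"]*85.4,R[:,2])
cv2.imwrite("pics/w9full.png",im[:,:,::-1]);cv2.imwrite("pics/s9full.png",sd[:,:,::-1])
o=np.zeros((400,800,3),np.uint8);o[:,:400]=cv2.resize(im[80:400,160:480],(400,400));o[:,400:]=cv2.resize(sd[130:250,320:440],(400,400),interpolation=2)
cv2.imwrite("pics/w9.png",o[:,:,::-1])
E
```

```text
[ 0.527 -0.321  0.097] [ 1.307 -1.08  -3.383] 22.52969291569129 [-0.014  0.006 -1.   ]
```

View pics/w9.png

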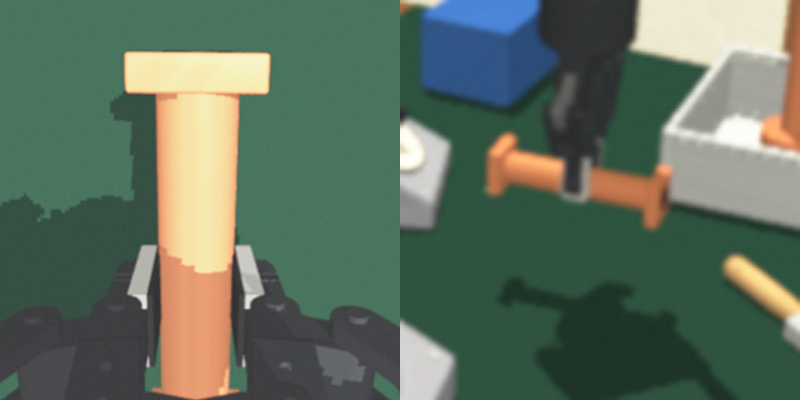

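Held near the middle, level, with a wrist force of 3.4 N, which matches the tube's weight. I'll lift it high and carry it over.

Call:
arm_command(moves=[{"x": 0,"y": 0,"z": -45,"spin": 0,"claw": 15},{"x": 0,"y": 0,"z": -90,"spin": 0,"claw": 15},{"x": 0,"y": -20,"z": -130,"spin": 0,"claw": 15},{"x": 2,"y": -55,"z": -155,"spin": 4,"claw": 15},{"x": 4,"y": -95,"z": -155,"spin": 8,"claw": 15}], newtons=60)

```text
time_s: 8.05
position: [0.5215, -0.2267, 0.251]
tool_rot: [-3.132, 0.054, 0.028]
force: [1.0, 0.4, -3.9]
width: 0.256
```

```bash
cat > to.py <<'E'
from h import *
import sys
np.set_printoptions(precision=2,suppress=True)
st=sensors.state(); yaw=np.degrees(2*np.arctan2(st["tool_rot"][1],st["tool_rot"][0])); yaw=(yaw+180)%360-180
R=Ro.from_rotvec(st["tool_rot"]).as_matrix()
print("pos",st["position"]*1e3,"yaw",yaw,"tz",R[:,2],"F",st["force"],"q",st["qpos"])
for s in sys.argv[1:]:
    v=[float(k) for k in s.split(",")]; print(s,tooloff([np.array(v[:3])/1e3],st)[0],"spin",-(v[3]-yaw))
E
python3 to.py 508,336,220,-13.9
```

```text
pos [ 521.48 -226.71  251.03] yaw -1.9830458463832201 tz [-0.02  0.01 -1.  ] F [ 1.03  0.42 -3.89] q [-0.53  0.09  1.71 -0.    1.35  1.07]
508,336,220,-13.9 [ -32.33 -561.6    36.75] spin 11.91695415361678
```

Call:
arm_command(moves=[{"x": -2,"y": -45,"z": 0,"spin": 1,"claw": 15},{"x": -5,"y": -90,"z": 0,"spin": 2,"claw": 15},{"x": -7,"y": -135,"z": 0,"spin": 3,"claw": 15},{"x": -10,"y": -180,"z": 0,"spin": 4,"claw": 15},{"x": -13,"y": -225,"z": 0,"spin": 5,"claw": 15}])

```text
time_s: 8.55
position: [0.5139, 0.0005, 0.2502]
tool_rot: [-3.126, 0.192, 0.038]
force: [1.4, 0.3, -3.4]
width: 0.254
```

Call:
arm_command(moves=[{"x": -2,"y": -45,"z": 0,"spin": 1,"claw": 15},{"x": -5,"y": -90,"z": 0,"spin": 2,"claw": 15},{"x": -7,"y": -135,"z": 0,"spin": 3,"claw": 15},{"x": -10,"y": -180,"z": 0,"spin": 4,"claw": 15},{"x": -10,"y": -220,"z": 0,"spin": 5,"claw": 15}])

```text
time_s: 9.05
position: [0.5286, 0.2217, 0.2486]
tool_rot: [-3.118, 0.329, 0.048]
force: [1.1, -0.5, -5.1]
width: 0.251
```

```bash
python3 to.py 508,336,190,-13.9
```

```text
pos [528.57 221.74 248.58] yaw -12.034412501615634 tz [-0.03  0.01 -1.  ] F [ 1.13 -0.51 -5.07] q [0.27 0.11 1.7  0.02 1.35 2.04]
508,336,190,-13.9 [ -42.11 -107.3    60.17] spin 1.8655874983843663
```

Call:
arm_command(moves=[{"x": -18,"y": -45,"z": 0,"spin": 1,"claw": 15},{"x": -34,"y": -85,"z": 10,"spin": 2,"claw": 15},{"x": -42,"y": -107,"z": 35,"spin": 2,"claw": 15},{"x": -42,"y": -107,"z": 60,"spin": 2,"claw": 15},{"x": -42,"y": -107,"z": 60,"spin": 2,"claw": 15}])

```text
time_s: 9.55
position: [0.5023, 0.3339, 0.1818]
tool_rot: [3.114, -0.38, -0.069]
force: [-1.3, -1.4, -5.3]
width: 0.252
```

```bash
python3 to.py 508,336,110,-13.9 && python3 - <<'E'
from h import *
st=sensors.state(); im=viewer.camera("wrist"); np.save("w10.npy",np.r_[st["position"],st["tool_rot"]]); cv2.imwrite("pics/w10.png",im[:,:,::-1])
E
```

```text
pos [502.27 333.86 181.85] yaw -13.923789891659965 tz [-0.04  0.   -1.  ] F [-1.32 -1.42 -5.35] q [0.46 0.24 1.68 0.02 1.26 2.27]
508,336,110,-13.9 [ 8.12 -4.14 71.53] spin -0.02378989165996437
```

View pics/w10.png

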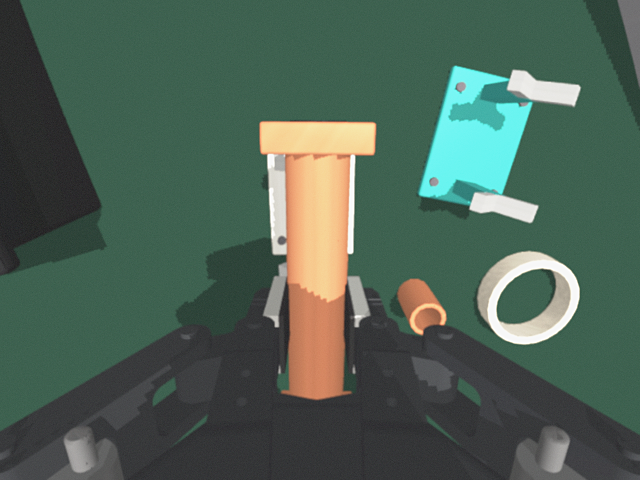

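```bash
python3 - <<'E'
from h import *
np.set_printoptions(precision=1,suppress=True)
w=np.load("w10.npy"); st=dict(position=w[:3],tool_rot=w[3:])
L=plane("wrist",[(268,156),(275,252)],.008,st)*1e3;Rr=plane("wrist",[(354,158),(350,252)],.008,st)*1e3
print(L,Rr); a=np.radians(-13.9); x=np.array([np.cos(a),np.sin(a)]); y=np.array([-x[1],x[0]])
print("edge y in cradle axes",(L[:,:2]-[508,336])@y,(Rr[:,:2]-[508,336])@y,"ang",[np.degrees(np.arctan2(*(p[0]-p[1])[[1,0]])) for p in(L,Rr)])
f=plane("wrist",[(261,122),(375,124),(283,392),(350,392)],.19+.018,st)*1e3
print("flange tool coords",(f/1e3-st["position"])@Ro.from_rotvec(st["tool_rot"]).as_matrix()*1e3)
s=plane("wrist",[(428,316)],.05,st)*1e3
print("sleeve top ~",s,"in cradle",(s[0,:2]-[508,336])@x,(s[0,:2]-[508,336])@y)
E
```

```text
[[550.2 361.2   8. ]
 [464.7 379.3   8. ]] [[531.  290.5   8. ]
 [447.8 312.    8. ]]
edge y in cradle axes [34.6 31.6] [-38.7 -37.7] ang [np.float64(-11.90649969288882), np.float64(-14.50590587274265)]
flange tool coords [[ 70.  -15.1 -29.3]
 [ 69.5  19.  -29. ]
 [-29.3 -11.3 -25. ]
 [-29.4  14.6 -24.8]]
sleeve top ~ [[390.6 259.7  50. ]] in cradle -95.63030729269728 -102.31048238219924
```

```bash
python3 to.py 508,335.3,130,-13.9 508,335.3,97,-13.9
```

```text
pos [504.14 334.   184.56] yaw -13.988151768799924 tz [-0.04  0.   -1.  ] F [-0.66 -0.02 -4.91] q [0.46 0.24 1.68 0.02 1.26 2.27]
508,335.3,130,-13.9 [ 5.58 -2.55 54.37] spin -0.08815176879992315
508,335.3,97,-13.9 [ 6.89 -2.77 87.34] spin -0.08815176879992315
```

Call:
arm_command(moves=[{"x": 5,"y": -2.5,"z": 30,"spin": 0,"claw": 15},{"x": 5.5,"y": -2.5,"z": 54,"spin": 0,"claw": 15},{"x": 6.5,"y": -2.7,"z": 75,"spin": 0,"claw": 15},{"x": 7,"y": -2.7,"z": 87,"spin": 0,"claw": 15},{"x": 7,"y": -2.7,"z": 87,"spin": 0,"claw": 15}])

```text
time_s: 10.1
position: [0.507, 0.3338, 0.0956]
tool_rot: [3.113, -0.384, -0.068]
force: [0.1, -0.5, -4.5]
width: 0.251
```

```bash
python3 to.py 508,335.3,80,-13.9 && python3 - <<'E'
from h import *
sc=viewer.camera("scene"); sd=viewer.camera("side")
cv2.imwrite("pics/s11.png",np.hstack([cv2.resize(sc[215:295,400:500],(400,320),interpolation=2),cv2.resize(sd[310:430,160:310],(400,320),interpolation=2)])[:,:,::-1])
E
```

```text
pos [507.03 333.79  95.59] yaw -14.055105695142146 tz [-0.04  0.   -1.  ] F [ 0.09 -0.49 -4.52] q [0.46 0.35 1.73 0.02 1.11 2.26]
508,335.3,80,-13.9 [ 1.24 -1.85 15.53] spin -0.15510569514214545
```

View pics/s11.png

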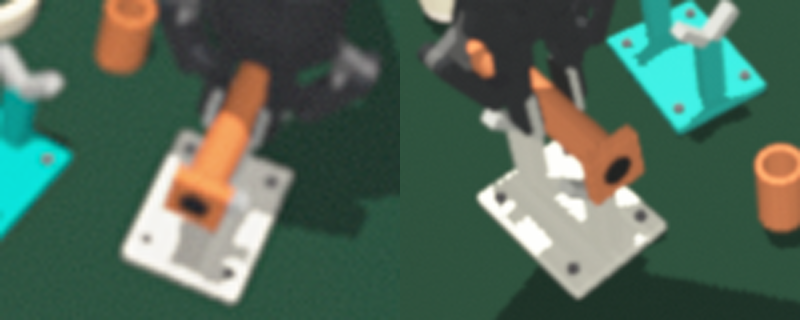

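Both views show the tube over the aluminium cradle and in line with it, flanges beyond the rests. In the scene crop the rest shows at (240,190), just inside the flange at (197,205). I'll lower it slowly while watching the force.

Call:
arm_command(moves=[{"x": 1,"y": -1.5,"z": 4,"spin": 0,"claw": 15},{"x": 1,"y": -1.8,"z": 8,"spin": 0,"claw": 15},{"x": 1,"y": -1.8,"z": 11,"spin": 0,"claw": 15},{"x": 1,"y": -1.8,"z": 11,"spin": 0,"claw": 15}])

```text
time_s: 10.6
position: [0.5095, 0.3366, 0.0869]
tool_rot: [3.116, -0.383, -0.062]
force: [0.3, 0.1, -4.0]
width: 0.254
```

Call:
arm_command(moves=[{"x": 0,"y": 0,"z": 2,"spin": 0,"claw": 15},{"x": 0,"y": 0,"z": 4,"spin": 0,"claw": 15},{"x": 0,"y": 0,"z": 4,"spin": 0,"claw": 15}])

```text
time_s: 10.9
position: [0.509, 0.3364, 0.0825]
tool_rot: [3.116, -0.383, -0.063]
force: [0.2, 0.1, -5.6]
width: 0.254
```

Call:
arm_command(moves=[{"x": 0,"y": 0.3,"z": 1.5,"spin": 0,"claw": 15},{"x": 0,"y": 0.5,"z": 3,"spin": 0,"claw": 15},{"x": 0,"y": 0.5,"z": 3,"spin": 0,"claw": 15}])

```text
time_s: 11.2
position: [0.5085, 0.3358, 0.0791]
tool_rot: [3.115, -0.383, -0.064]
force: [-0.0, -0.4, -5.3]
width: 0.253
```

Call:
arm_command(moves=[{"x": 0,"y": 0,"z": 1.5,"spin": 0,"claw": 15},{"x": 0,"y": 0,"z": 3,"spin": 0,"claw": 15},{"x": 0,"y": 0,"z": 3,"spin": 0,"claw": 15}])

```text
time_s: 11.5
position: [0.5088, 0.336, 0.0778]
tool_rot: [3.115, -0.382, -0.064]
force: [-2.1, -2.4, 4.6]
width: 0.252
```

Call:
arm_command(moves=[{"x": 0,"y": 0,"z": 2,"spin": 0,"claw": 15},{"x": 0,"y": 0,"z": 2,"spin": 0,"claw": 15}])

```text
time_s: 11.7
position: [0.5088, 0.336, 0.0778]
tool_rot: [3.115, -0.382, -0.064]
force: [-4.4, -1.4, 6.6]
width: 0.251
```

```bash
python3 to.py && python3 - <<'E'
from h import *
sc=viewer.camera("scene"); sd=viewer.camera("side")
cv2.imwrite("pics/s12.png",np.hstack([cv2.resize(sc[215:295,400:500],(400,320),interpolation=2),cv2.resize(sd[320:420,170:290],(400,320),interpolation=2)])[:,:,::-1])
E
```

```text
pos [508.81 335.98  77.8 ] yaw -13.979110848042183 tz [-0.04  0.   -1.  ] F [-4.35 -1.4   6.59] q [0.46 0.37 1.73 0.02 1.08 2.26]
```

View pics/s12.png

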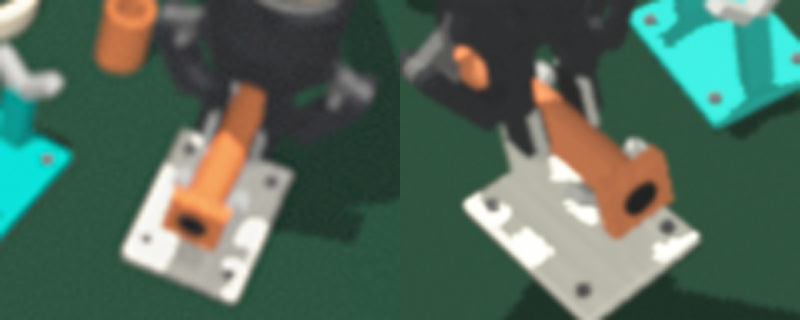

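The tube is seated. It stopped at TCP z 77.8 mm, so its axis is about 86 mm up against 85 mm expected. The force rises firmly and the flanges lie outside the rests. I'll release it.

Call:
arm_command(moves=[{"x": 0,"y": 0,"z": -0.5,"spin": 0,"claw": 24},{"x": 0,"y": 0,"z": -0.5,"spin": 0,"claw": 28},{"x": 0,"y": 0,"z": -0.5,"spin": 0,"claw": 34},{"x": 0,"y": 0,"z": -0.5,"spin": 0,"claw": 40},{"x": 0,"y": 0,"z": -0.5,"spin": 0,"claw": 44}], newtons=20)

```text
time_s: 12.3
position: [0.509, 0.3361, 0.0783]
tool_rot: [3.115, -0.382, -0.064]
force: [0.6, -0.2, -1.5]
width: 0.515
```

```bash
python3 to.py 509,336,100,-14 509,336,220,-14; python3 -c "
from h import *;print(sensors.state()['width']*85.4)"
```

```text
pos [509.01 336.09  78.29] yaw -13.983685108226751 tz [-0.04  0.   -1.  ] F [ 0.6  -0.18 -1.5 ] q [0.46 0.37 1.73 0.02 1.08 2.26]
509,336,100,-14 [ -0.85   0.25 -21.7 ] spin 0.01631489177324852
509,336,220,-14 [  -5.66    1.14 -141.6 ] spin 0.01631489177324852
43.992448297455255
```

Call:
arm_command(moves=[{"x": -0.5,"y": 0,"z": -10,"spin": 0,"claw": 44},{"x": -1,"y": 0,"z": -25,"spin": 0,"claw": 44},{"x": -2,"y": 0,"z": -60,"spin": 0,"claw": 44},{"x": -4,"y": 1,"z": -105,"spin": 0,"claw": 44},{"x": -5.5,"y": 1,"z": -142,"spin": 0,"claw": 44}])

```text
time_s: 12.8
position: [0.5099, 0.3364, 0.2244]
tool_rot: [3.117, -0.382, -0.059]
force: [1.0, -0.2, 0.7]
width: 0.519
```

Call:
arm_command(moves=[{"x": -45,"y": 0,"z": -10,"spin": 0,"claw": 44},{"x": -90,"y": 0,"z": -20,"spin": 0,"claw": 44},{"x": -110,"y": 0,"z": -25,"spin": 0,"claw": 44},{"x": -110,"y": 0,"z": -25,"spin": 0,"claw": 44}])

```text
time_s: 13.2
position: [0.4028, 0.3641, 0.2562]
tool_rot: [-3.116, 0.377, 0.055]
force: [0.1, 0.2, -0.3]
width: 0.516
```

```bash
python3 - <<'E'
from h import *
np.set_printoptions(precision=1,suppress=True)
st=sensors.state(); w=viewer.camera("wrist"); sc=viewer.camera("scene"); sd=viewer.camera("side")
for n,i in(("w",w),("sc",sc),("sd",sd)): cv2.imwrite(f"pics/f_{n}.png",i[:,:,::-1])
np.save("wf.npy",np.r_[st["position"],st["tool_rot"]])
print(st["position"]*1e3,st["force"])
# tube rest check in scene and wrist: orange blob cast on axis height
for n,im,s in(("wrist",w,st),("scene",sc,None),("side",sd,None)):
    m=cv2.inRange(cv2.cvtColor(im,cv2.COLOR_RGB2HSV),(3,120,60),(17,255,255)); k,l,q,c=cv2.connectedComponentsWithStats(m)
    for i in range(1,k):
        if q[i,4]<150: continue
        v,u=np.nonzero(l==i);P=plane(n,np.c_[u,v],.085,s)[:,:2]*1e3; 
        if np.linalg.norm(P.mean(0)-[508,336])>90: continue
        rr=cv2.minAreaRect(P.astype(np.float32)); d=np.linalg.svd(P-P.mean(0),full_matrices=False)[2][0]
        print(n,P.mean(0),np.array(rr[0]),np.array(rr[1]),"ang",np.degrees(np.arctan2(d[1],d[0])))
# image: side crop cradle, scene crop cradle, side crop dial, wrist reduced
r1=np.hstack([cv2.resize(sd[320:420,170:290],(360,300),interpolation=2),cv2.resize(sd[195:295,235:355],(360,300),interpolation=2)])
r2=np.hstack([cv2.resize(sc[215:295,400:496],(360,300),interpolation=2),cv2.resize(w,(360,270),interpolation=3) if 0 else cv2.resize(w,(360,300),interpolation=3)])
cv2.imwrite("pics/final.png",np.vstack([r1,r2])[:,:,::-1])
E
```

```text
[402.8 364.1 256.2] [ 0.1  0.2 -0.3]
wrist [499.4 339.2] [497.7 335.5] [ 38.1 121.5] ang 167.72193142400877
scene [504.2 334.8] [506.2 332.3] [ 40.1 168.8] ang -12.675160771823753
side [511.  333.2] [512.  332.7] [ 50.5 169.2] ang 166.3803288911784
```

View pics/final.png

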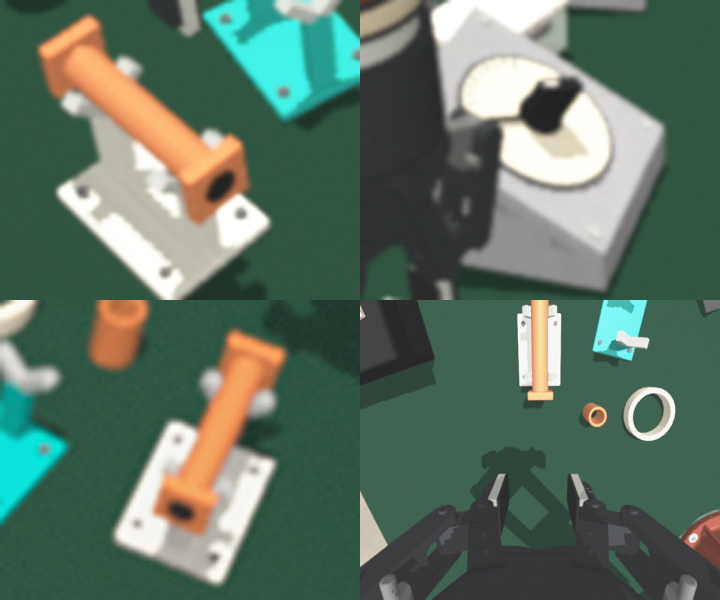

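The tube lies in both Vs with a flange outside each rest, and the gripper is clear. I'll run a last numeric check of the pointer and bystanders, then hand in.

```bash
python3 - <<'E'
from h import *
np.set_printoptions(precision=1,suppress=True)
a=cv2.imread("pics/scene0.png",0);b=cv2.imread("pics/f_sc.png",0)
g=b.astype(np.float32);A=np.arange(-20,75,1.);v=[]
for t in np.radians(A):
    rr=np.arange(28,46,1.)*1e-3;X=DC+np.c_[rr*np.cos(t),rr*np.sin(t),0*rr+.008]@DR.T
    uv=proj("scene",X).astype(np.float32);v.append(cv2.remap(g,uv[:,:1],uv[:,1:],1).mean())
v=np.array(v);print("pointer deg (scene)",A[v.argmin()],v.min(),np.median(v))
d=cv2.absdiff(cv2.medianBlur(a,3),cv2.medianBlur(b,3));k,l,s,c=cv2.connectedComponentsWithStats((d>35).astype(np.uint8))
print([(s[i,:5].tolist()) for i in range(1,k) if s[i,4]>12])
E
```

```text
pointer deg (scene) 46.0 151.54785 235.58844
[[111, 0, 42, 28, 758], [339, 0, 62, 28, 1028], [395, 0, 173, 104, 7303], [502, 0, 24, 36, 516], [124, 29, 54, 53, 1328], [334, 29, 18, 40, 466], [347, 30, 11, 17, 111], [398, 31, 5, 14, 37], [353, 57, 54, 28, 499], [169, 69, 5, 10, 24], [532, 89, 9, 12, 49], [496, 108, 33, 17, 197], [210, 114, 59, 26, 577], [333, 115, 5, 16, 44], [167, 121, 15, 4, 47], [473, 129, 9, 4, 24], [375, 133, 14, 7, 68], [522, 145, 9, 6, 30], [477, 160, 5, 11, 30], [499, 168, 6, 10, 28], [199, 195, 29, 48, 506], [458, 223, 18, 17, 208], [299, 229, 7, 4, 16], [292, 232, 7, 11, 55], [303, 233, 6, 9, 40], [306, 242, 10, 9, 34], [448, 243, 19, 22, 158], [299, 247, 5, 6, 20], [441, 263, 21, 14, 159], [442, 279, 16, 10, 101]]
```

The wrist measurement gave 50.3°, but this coarse scene view gives 46°, where 1 px is about 3 mm. There is plenty of time, so I'll settle it with a close wrist look.

Call:
arm_command(moves=[{"x": 24,"y": 38,"z": -5,"spin": 0,"claw": 44},{"x": 48,"y": 76,"z": -5,"spin": 0,"claw": 44},{"x": 72,"y": 114,"z": -5,"spin": 0,"claw": 44},{"x": 96,"y": 152,"z": -5,"spin": 0,"claw": 44},{"x": 120,"y": 190,"z": -5,"spin": 0,"claw": 44}])

```text
time_s: 13.85
position: [0.4768, 0.1465, 0.2546]
tool_rot: [3.116, -0.385, -0.058]
force: [0.8, -0.1, -0.6]
width: 0.517
```

Call:
arm_command(moves=[{"x": 24,"y": 38,"z": 0,"spin": 0,"claw": 44},{"x": 48,"y": 76,"z": 0,"spin": 0,"claw": 44},{"x": 72,"y": 114,"z": 0,"spin": 0,"claw": 44},{"x": 100,"y": 150,"z": 0,"spin": 0,"claw": 44},{"x": 100,"y": 150,"z": 0,"spin": 0,"claw": 44}])

```text
time_s: 14.35
position: [0.5393, -0.0296, 0.2508]
tool_rot: [3.112, -0.396, -0.058]
force: [-1.2, 0.1, -0.0]
width: 0.516
```

```bash
python3 ptr.py pics/w20.png && python3 to.py && python3 - <<'E'
import sys; sys.argv=["x"]
from h import *
st=sensors.state(); im=cv2.imread("pics/w20.png"); uv=proj("wrist",[DC],st)[0]; print(uv)
x,y=[int(v) for v in uv]; x0,y0=max(0,x-110),max(0,y-110)
cv2.imwrite("pics/w20c.png",cv2.resize(im[y0:y0+220,x0:x0+220],(550,550),interpolation=2))
E
```

```text
pointer deg 49.78047400687646 min 38.533432 med 231.33313 home 50
pos [538.25 -27.01 250.68] yaw -14.426661096796153 tz [-0.04  0.   -1.  ] F [-0.27 -1.29 -0.3 ] q [-0.18  0.04  1.77 -0.    1.37  1.65]
[313.47634576 130.76350702]
```

The pointer measures 49.8° close up (home is 50°), in line with the wrist readings on the stop. I'm handing in.

```bash
python3 -c "
from plant import r
print(r.sign_off())"
```

```text
the job is handed in; nothing more can be done
None
```

The job is done and handed in at about 14.4 s of the 58 s allowed; no verdict was reported.

- **Knob:** I pushed its bar anticlockwise with the closed fingers until the pointer met the zero pin. A harder push of about 19 N gave no further turn. The last close wrist view, after the tube was placed, measured the pointer at 49.8° against 50° at home. The coarser scene view had given 46°, so I took that close look to settle it.
- **Tube:** I set it into the aluminium cradle until the wrist force rose, with its axis about 86 mm up against 85 mm expected. I then released it and backed away. Scene and side views show it in both V rests with a flange outside each, and the wrist force was near zero once clear. The highest force I read was about 19 N, during the knob push.
- **Other things on the bench:** Comparing the scene before and after, the changes I saw were the tube, knob, cradle, arm and shadows. I did not re-measure each bystander.
- **Failed checks:** The viewer refused my last picture because of the 12-picture limit, so the final pointer check is the number only. While pushing the knob, the tool also picked up a tilt of 2 to 3 degrees, which did not affect the placing.

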